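# Load two slide cassettes into the spring magazine

## Robot

A 6-joint arm with a two-finger parallel gripper is mounted at the origin on the work surface. World frame = base frame: x ahead of the robot, y to its left, z up, the work surface at z = 0. Lengths are in mm, angles in rad, forces in N, time in s.
With the tool pointing down it reaches from about 300 to 750 mm from the base axis. Payload 8.5 kg.
Tool frame: the origin (TCP) lies at the very end of the fingers, on their centre line; the grasp point (between the pads) lies ctrl.grip_point_offset behind it (ctrl.grip_point_offset is the distance from the TCP to the grasp point, in mm); z points along the fingers, y is the line along which they close (so a half turn about z gives the same grasp; the last joint's range is limited). The gripper opens to 85 mm and grips with 20 to 120 N. Pads are 22 mm wide; open, the fingers measure 114 mm over their backs; the gripper's body (76 mm by 85 mm) begins 54 mm behind the grasp point. The pads swing forward as they close: fully open they stand 13 mm farther back than shut.
Start: joints at [-1.316, 0.381, 1.297, -0, 1.464, -0.215], TCP at [248.981, -490.397, 231.322] pointing down, gripper open.
Joint ranges: [-3.11, 3.11], [-0.89, 2.33], [0.22, 2.48], [-1.42, 4.56], [0.17, 2.85], [-2.88, 2.88]. Speed limits (rad/s): [2.39, 2.39, 3.14, 3.14, 3.14, 3.14].

## Interface

Orientations are given as a unit quaternion [w, x, y, z].
In Python, from cell import ctrl, viewer gives the robot as it stands. The module is installed in compiled form; this text tells all that it offers.
- The arm moves only by the shell command python3 -m pendant 'ROWS' [FORCE]. ROWS is a JSON object of lists of equal length, an entry for each row: "slide": the shift along the tool's x, y, z in mm, a list of three; "yaw": the turn about the tool's z in rad; "jaw": the opening, from 0 (shut) to 1 (fully open). In form: {"slide": [[tx, ty, tz], ...], "yaw": [yaw, ...], "jaw": [jaw, ...]}. A call has 1 to 12 rows; each row is the pose to reach, as a shift and turn from the pose commanded when the call began, along the tool's axes at that moment; what a row does not reach only later rows make up. A row lasts 1/8 s, in which the tool goes at most 62.5 mm and 10.7 degrees, less where a joint would pass 70% of its speed; a pose out of reach is approached as far as the arm can. A call with a gripper value outside its range is refused whole. The fingers move at their own pace and stop on an object; FORCE is the grip in N (left out, the last holds). Time passes only in rows, so rows that repeat a pose let the fingers close. It gives the time, the measured TCP pose, the force, the opening and the grip force at its end, in the units of the state.
- ctrl.read_state(): the state, without advancing time (a new reading comes with each control period).
- viewer.get_image(name): name is "scene" or "top"; returns a dict with "frame" (480x640x3 uint8, red, green, blue), "camera_matrix" (3x3 intrinsics, pixels), "xyz" and "rotation" of the camera in the world. Camera axes: x right, y down, z forward; pixel columns grow to the right and rows downward; lengths in mm; the calibration is good to about 2 mm. A picture is of the moment at which its call begins. There is no depth.
- ctrl.job_done(): hands the job in; it is judged then, once.
Trained networks look in the newest picture that a camera, given by its name, has taken for a name from the list of things; names that differ only in an ending like _2 or _b are one class to them, and where a whole thing is asked for, a point or a joint stands for the part that bears it (a point fixed in the world has none). Each returns a list of dicts, best first, with "conf" (0 to 1); they miss things now and then, are a little off and sometimes report something else, mostly with a low value. They report only what shows in the picture. A call takes as long as a camera call. They do not tell look-alikes from the thing itself.
- viewer.silhouettes(thing, camera): "pixels" (480x640 bool, what is visible of it) and "centre" ([column, row] in pixels, amid what is visible of it).
- viewer.pinpoint(thing, camera): "centre" ([column, row] in pixels: a listed point, or the origin of a listed thing).
The state is a dict: "time": time; "joint_positions": joint angles; "qd": joint speeds; "joint_efforts": joint torques, N m; "tool_pos": TCP position; "orientation": TCP orientation; "ft_force": force on the tool from outside, world axes, zero at the start; "wrist_torque": the same for the moment, N m; "opening": finger opening in mm; "gripper_force": force on a finger pad.
Only numpy, scipy, OpenCV 4.12 (cv2) and the standard library are available. Lean on these libraries where they do the work, as an engineer would, in place of code of your own. Each camera call takes 0.05 s, during which the arm holds its last target. There are 200 camera calls.

## Task

Load the microscope's spring-loaded slide magazine: put the thick cassette in first and push it down until the two spring catches snap over its top and hold it, and let go of it. Then push the thin cassette down on top of it in the same way, so that the catches hold the pair down in the column, and leave the carton, lens and mug where they are.

Things in the scene. Friction and masses are not known exactly. Their poses are not given: they have to be found in the camera images.
- magazine: Slide magazine, fixed: aluminium base plate 190 x 105 x 18 mm with an upright rectangular column of four black L-shaped corner posts, open at the top, 99 mm (x) by 53 mm (y) inside. Origin: centre of the base's underside, on the desk; z up, x along the column's long side. At each short end an aluminium tower (26 mm wide, out to x = +-85 mm, 114 mm high) carries a steel spring catch.
- mouth (a point): Centre of the column's mouth, 126 mm above the desk. The posts are straight up to 116 mm, then flare out by about 4 mm per side. Posts' outside: 107 x 61 mm, about 114 x 68 mm at the flare. A cassette merely laid in rests on the catches' slopes, its underside about 113 mm above the desk.
- open_side (a point): Middle of the gap in the column's +y long side, 70 mm above the desk; the -y side is the same. Between the posts each long side is open over 69 mm, from the base (18 mm) up, so that fingers holding a cassette's long sides can go down with it.
- catch_line (a point): Centre of the column level with the catch noses' flat undersides, 100 mm above the desk. The noses, 20 mm wide, reach 7 mm in from each short end and slope outward up to 117 mm. A cassette going down presses them apart (up to 8 N); once its top is 3 to 6 mm below this line at both ends they snap over it; let go, it rises against them. A second cassette pushes the first farther down.
- follower (a joint): Steel spring plate (80 x 48 mm) in the column on which the cassettes stand. Value: how far it is pushed down, m; 0 at rest, its top 104 mm above the desk; stop at 0.076 (8 mm beyond the pair's latched place). Pushes up with 4 N at rest, 1.7 N more per 10 mm. About 0.044 with the thick cassette latched, 0.068 with both.
- catch_far (a joint): Spring catch at the column's +x end. Value: how far it is pushed back outward, m: 0 snapped out (latching), about 0.006 while a cassette passes.
- catch_near (a joint): Spring catch at the column's -x end; values as catch_far.
- thick_cassette: The thick slide cassette: grey plastic box 96 (x) x 50 (y) x 40 (z) mm with three dark seams and a pale label on top, lying flat on the desk. Origin: centre of its underside; z up. About 0.13 to 0.25 kg. Either way round is right.
- thin_cassette: The thin slide cassette: grey plastic box 96 (x) x 50 (y) x 24 (z) mm with one dark seam and a pale label on top, lying flat on the desk. Origin: centre of its underside; z up. About 0.08 to 0.17 kg. Either way round is right.
- carton: Bystander: brown cardboard box 65 x 100 x 45 mm, loose. Origin: centre of its underside.
- lens: Bystander: black camera lens standing upright, 68 mm diameter, 75 mm high, loose. Origin: centre of its underside.
- mug: Bystander: white mug, 80 mm diameter, 90 mm high, handle at +y, loose. Origin: centre of its underside.
Not all that is in view belongs to the job. Leave any green or pink look-alike of the thick_cassette alone.

How it is judged (in metres and radians):
On the way:
1. the thick cassette alone is latched under both catches and let go (z of thick_cassette in the frame of magazine between 0.055 and 0.064 m and horizontal distance between thick_cassette and catch_line below 0.006 m and value of joint each of catch_far, catch_near below 0.002 m and contact force between the fingers and thick_cassette below 0.3 N and horizontal distance between thin_cassette and catch_line above 0.08 m), for 0.2 s.
At the end, for the whole second after the job is handed in: In the column, thick cassette below (underside 31-40 mm above the desk), thin one on it (underside 71-80 mm), both within 6 mm of the column's axis, level within 0.1 rad, at rest, and both catches snapped out (within 2 mm) over the thin one (z of thick_cassette in the frame of magazine between 0.031 and 0.04 m and z of thin_cassette in the frame of magazine between 0.071 and 0.08 m and horizontal distance between each of thick_cassette, thin_cassette and catch_line below 0.006 m and angle between each of thin_cassette, thick_cassette's own z axis and vertical below 0.1 rad and value of joint each of catch_far, catch_near below 0.002 m and linear speed of each of thin_cassette, thick_cassette below 0.02 m/s); the robot touches nothing.
It fails at once if the carton is displaced by more than 25 mm (distance of carton from where it was at the start of the episode above 0.025 m).
It fails at once if the lens is displaced by more than 25 mm (distance of lens from where it was at the start of the episode above 0.025 m).
It fails at once if the mug is displaced by more than 25 mm (distance of mug from where it was at the start of the episode above 0.025 m).
It also fails if it takes over 70 s, if anything falls off the work surface, if the arm or the gripper's body presses on something with over 40 N, if the wrist force passes 120 N, or if a joint passes its speed limit or range.

## Working session

There is one attempt and no reset: what is moved stays moved. The work goes in short steps, Python scripts to look and compute and a shell command to move; the robot and the scene stay as the last step left them, time stands still between calls to the robot, and variables do not carry over. Pictures are saved under pics/ and viewed, at most 10 in all, crops included, and the job is handed in when it is done.

```bash
mkdir -p pics; cat > h.py <<'E'
import numpy as np, cv2
from cell import ctrl, viewer
def ray(im,px):
    K=np.array(im["camera_matrix"]);R=np.array(im["rotation"]);
    if R.shape!=(3,3):
        from scipy.spatial.transform import Rotation as Ro
        R=Ro.from_quat(np.r_[R[1:],R[0]]).as_matrix()
    return np.array(im["xyz"],float), R@np.linalg.solve(K,np.r_[px,1.])
def at_z(im,px,z):
    o,d=ray(im,px); return (o+d*(z-o[2])/d[2])
E
python3 - <<'E'
from h import *
for c in ("scene","top"):
    im=viewer.get_image(c); cv2.imwrite(f"pics/{c}0.png",im["frame"][...,::-1])
    print(c,np.round(im["xyz"]),np.round(im["rotation"],3).tolist(),np.round(im["camera_matrix"]).tolist())
    for t in ("magazine","mouth","catch_line","thick_cassette","thin_cassette","carton","lens","mug"):
        for r in viewer.pinpoint(t,c)[:4]:
            print(t,round(r["conf"],2),np.round(r["centre"],1), np.round(at_z(im,r["centre"],{"mouth":126,"catch_line":100}.get(t,0)),0)[:2])
print(ctrl.read_state()); print(ctrl.grip_point_offset)
E
```

```text
scene [1404.   29.  998.] [-0.249, 0.671, 0.653, -0.248] [[553.0, 0.0, 330.0], [0.0, 553.0, 242.0], [0.0, 0.0, 1.0]]
magazine 0.56 [297.  242.5] [530. -37.]
mouth 0.88 [295.3 207.1] [536. -34.]
catch_line 0.9 [299.9 214.1] [533. -25.]
thick_cassette 0.93 [435.3 231.4] [505. 299.]
thick_cassette 0.69 [379.9 217. ] [452. 168.]
thick_cassette 0.69 [482.4 216.7] [459. 423.]
thin_cassette 0.91 [188.1 231.3] [ 485. -304.]
thin_cassette 0.45 [435.  231.7] [506. 298.]
carton 0.64 [406.3 307.8] [726. 203.]
lens 0.69 [220.6 318.3] [ 741. -198.]
mug 0.82 [310.3 319.8] [750.  -5.]
top [ 378.   51. 1209.] [0.066, -0.701, 0.706, -0.069] [[543.0, 0.0, 325.0], [0.0, 543.0, 240.0], [0.0, 0.0, 1.0]]
magazine 0.97 [361.5 277.3] [526. -35.]
mouth 0.62 [369.6 268.2] [528. -43.]
catch_line 0.92 [364.4 273.6] [521. -34.]
thick_cassette 0.9 [269.7 309.4] [456. 169.]
thick_cassette 0.74 [212.7 294.8] [489. 296.]
thick_cassette 0.65 [152.2 304.9] [468. 430.]
thin_cassette 0.56 [481.6 290.3] [ 494. -302.]
thin_cassette 0.18 [369.2 272.9] [535. -53.]
carton 0.9 [261.6 190.5] [729. 191.]
lens 0.58 [433.3 188. ] [ 732. -205.]
mug 0.88 [350.6 180.7] [751. -15.]
{'time': 0.9, 'joint_positions': array([-1.31629191e+00,  3.80591125e-01,  1.29742171e+00, -4.11128479e-05,
        1.46357924e+00, -2.15272661e-01]), 'qd': array([-0.00026184, -0.00015611,  0.000821  ,  0.00098224,  0.00023376,
        0.0021672 ]), 'joint_efforts': array([ 7.34688683e-05, -4.48316824e+01, -2.31462604e+01, -1.47017954e-04,
        4.55771960e-04, -5.87327094e-06]), 'tool_pos': array([ 248.97362197, -490.39323691,  231.31983577]), 'orientation': array([ 6.89700977e-07,  9.72539776e-01,  2.32736726e-01, -2.04287865e-05]), 'ft_force': array([-0.82399147, -0.16601263,  0.84966123]), 'wrist_torque': array([-0.02532   ,  0.06891071,  0.00454335]), 'gripper_force': 0.0, 'opening': 85.29537803803444}
18.700000000000003
```

View pictures.

```bash
python3 - <<'E'
from h import *
a=cv2.imread("pics/top0.png");b=cv2.imread("pics/scene0.png")
cv2.imwrite("pics/crop1.png",np.vstack([cv2.resize(a[235:345,110:530],None,fx=1.9,fy=1.9,interpolation=3),cv2.resize(b[150:290,140:540],(798,279),interpolation=3)]))
E
```

```text
(no output)
```

View pics/top0.png

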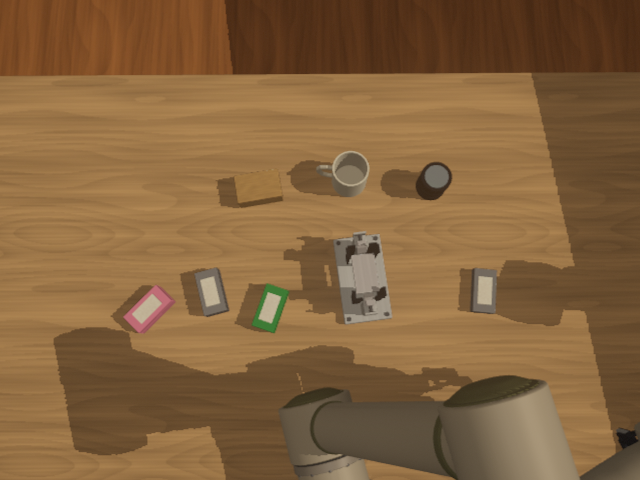

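View pics/crop1.png

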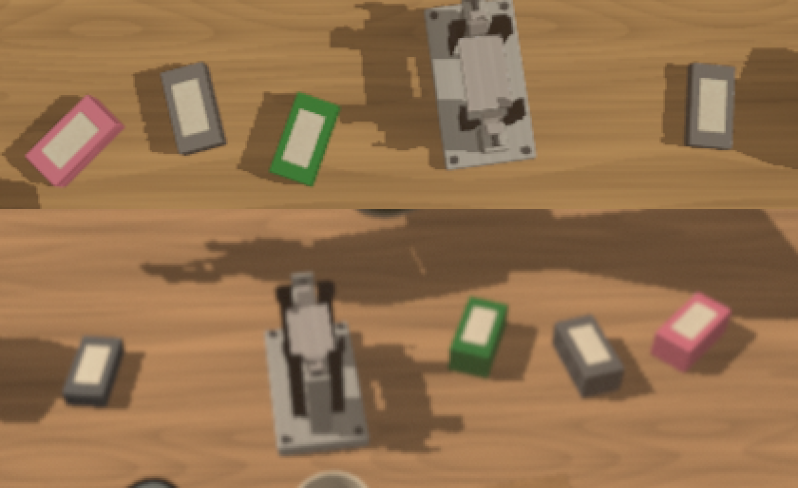

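The top view shows four boxes. Pink at (150,310) and green at (270,308) are look-alikes. The grey one at (212,292), with several seams, is the thick cassette. The grey flatter one at (484,290) is the thin cassette. The enlarged crop confirms the choice. The magazine is at about (362,277). Next I fit box models to the silhouettes in both cameras.

```bash
cat >> h.py <<'E'
from scipy.optimize import minimize
def box(x0,x1,y0,y1,z0,z1): return np.array([[x,y,z] for x in (x0,x1) for y in (y0,y1) for z in (z0,z1)],float)
def Rm(im):
    R=np.array(im["rotation"]); return R
def render(im,parts,p,S=4):
    K=np.array(im["camera_matrix"]);R=Rm(im);c,s=np.cos(p[2]),np.sin(p[2]);m=np.zeros((480,640),np.uint8)
    m=np.zeros((480*S,640*S),np.uint8)
    for b in parts:
        w=b@np.array([[c,s,0],[-s,c,0],[0,0,1]])+[p[0],p[1],p[3] if len(p)>3 else 0]
        q=(w-im["xyz"])@R@K.T; q=q[:,:2]/q[:,2:]
        h=cv2.convexHull(np.float32((q+.5)*S-.5)); cv2.fillConvexPoly(m,np.int32(np.round(h*16)),255,shift=4)
    return cv2.resize(m,(640,480),interpolation=cv2.INTER_AREA)/255.
def fit(obs,parts,p0):
    def cost(v):
        return sum(np.abs(render(im,parts,[v[0],v[1],v[2]/100])-m).sum()/m.sum() for im,m in obs)
    best=min((minimize(cost,[p0[0],p0[1],100*a],method="Nelder-Mead",options=dict(initial_simplex=np.array([p0[0],p0[1],100*a])+np.array([[0,0,0],[12,0,0],[0,12,0],[0,0,15]]),maxiter=120)) for a in p0[2]),key=lambda r:r.fun)
    return np.r_[best.x[:2],best.x[2]/100],best.fun
MAG=[box(-95,95,-52.5,52.5,0,18),box(59,85,-13,13,0,114),box(-85,-59,-13,13,0,114)]
for sx in (0,1):
    for sy in (0,1):
        X=(34.5,53.5) if sx else (-53.5,-34.5); Y=(18,30.5) if sy else (-30.5,-18)
        MAG.append(box(*X,*Y,0,116))
        X=(34.5,57) if sx else (-57,-34.5); Y=(18,34) if sy else (-34,-18)
        MAG.append(box(*X,*Y,120,126))
MAG.append(box(-40,40,-24,24,100,104))
THICK=[box(-48,48,-25,25,0,40)];THIN=[box(-48,48,-25,25,0,24)]
def grab(thing,c,im,near,z):
    l=viewer.silhouettes(thing,c); 
    r=min(l,key=lambda r:np.hypot(*(at_z(im,r["centre"],z)[:2]-near)))
    return r["pixels"].astype(float)
E
python3 - <<'E'
from h import *
J={"magazine":(MAG,[527,-36],[0.15,-.1]),"thick_cassette":(THICK,[497,297],[.2,-.2]),"thin_cassette":(THIN,[490,-303],[.1,-.1])}
ims={c:viewer.get_image(c) for c in ("scene","top")}
for t,(P,x,a) in J.items():
    ob={c:(ims[c],grab(t,c,ims[c],x,20)) for c in ims}
    for n in (["scene"],["top"],["scene","top"]):
        p,f=fit([ob[k] for k in n],P,[*x,a]); print(t,n,np.round(p[:2],1),round(p[2],3),round(f,3))
E
```

```text
Traceback (most recent call last):
  File "h.py", line 26, in fit
    best=min((minimize(cost,[p0[0],p0[1],100*a],method="Nelder-Mead",options=dict(initial_simplex=np.array([p0[0],p0[1],100*a])+np.array([[0,0,0],[12,0,0],[0,12,0],[0,0,15]]),maxiter=120)) for a in p0[2]),key=lambda r:r.fun)
  File "h.py", line 26, in <genexpr>
    best=min((minimize(cost,[p0[0],p0[1],100*a],method="Nelder-Mead",options=dict(initial_simplex=np.array([p0[0],p0[1],100*a])+np.array([[0,0,0],[12,0,0],[0,12,0],[0,0,15]]),maxiter=120)) for a in p0[2]),key=lambda r:r.fun)
              ~~~~~~~~^^^^^^^^^^^^^^^^^^^^^^^^^^^^^^^^^^^^^^^^^^^^^^^^^^^^^^^^^^^^^^^^^^^^^^^^^^^^^^^^^^^^^^^^^^^^^^^^^^^^^^^^^^^^^^^^^^^^^^^^^^^^^^^^^^^^^^^^^^^^^^^^^^^^^^^^^^^^^^^^^^^^^^
  File "h.py", line 25, in cost
    return sum(np.abs(render(im,parts,[v[0],v[1],v[2]/100])-m).sum()/m.sum() for im,m in obs)
  File "h.py", line 25, in <genexpr>
    return sum(np.abs(render(im,parts,[v[0],v[1],v[2]/100])-m).sum()/m.sum() for im,m in obs)
                      ~~~~~~^^^^^^^^^^^^^^^^^^^^^^^^^^^^^^^
  File "h.py", line 20, in render
    q=(w-im["xyz"])@R@K.T; q=q[:,:2]/q[:,2:]
      ~~~~~~~~~~~~~^~
ValueError: matmul: Input operand 1 has a mismatch in its core dimension 0, with gufunc signature (n?,k),(k,m?)->(n?,m?) (size 4 is different from 3)
```

```bash
python3 - <<'E'
s=open("h.py").read()
s=s.replace('''R=np.array(im["rotation"]); return R''','''from scipy.spatial.transform import Rotation as Ro
    r=np.array(im["rotation"]); return Ro.from_quat(np.r_[r[1:],r[0]]).as_matrix()''')
open("h.py","w").write(s)
E
cat > m.py <<'E'
from h import *
J={"magazine":(MAG,[527,-36],[0.15,-.1]),"thick_cassette":(THICK,[497,297],[.2,-.2]),"thin_cassette":(THIN,[490,-303],[.1,-.1])}
ims={c:viewer.get_image(c) for c in ("scene","top")}
for t,(P,x,a) in J.items():
    ob={c:(ims[c],grab(t,c,ims[c],x,20)) for c in ims}
    for n in (["scene"],["top"],["scene","top"]):
        p,f=fit([ob[k] for k in n],P,[*x,a]); print(t,n,np.round(p[:2],1),round(p[2],3),round(f,3))
E
python3 m.py
```

```text
magazine ['scene'] [525.8 -36.3] 0.127 0.044
magazine ['top'] [583.9 -42.2] -0.187 3.474
magazine ['scene', 'top'] [525.8 -36.2] 0.127 3.602
thick_cassette ['scene'] [499.1 293.3] 0.256 0.099
thick_cassette ['top'] [493.2 293.9] 0.267 0.051
thick_cassette ['scene', 'top'] [494.2 293.7] 0.266 0.186
thin_cassette ['scene'] [ 496.3 -302.4] -0.072 0.078
thin_cassette ['top'] [ 493.3 -302.8] -0.104 0.052
thin_cassette ['scene', 'top'] [ 494.5 -302.7] -0.074 0.149
```

Thick, thin and magazine agree between cameras to a few mm, except the magazine's top view, where the wrong detection was picked. I'll recheck that later. Now moving above the thick cassette.

```bash
python3 -m pendant '{"slide":[[574,-588,30],[574,-588,30],[574,-588,30],[574,-588,30],[574,-588,30],[574,-588,30],[574,-588,30],[574,-588,30],[574,-588,30],[574,-588,30],[574,-588,30],[574,-588,30]],"yaw":[0.2,0.2,0.2,0.2,0.2,0.2,0.2,0.2,0.2,0.2,0.2,0.2],"jaw":[1,1,1,1,1,1,1,1,1,1,1,1]}' 60
cat > s.py <<'E'
from h import *
import sys
# s.py X Y phi z : shift in tool axes to reach this
from scipy.spatial.transform import Rotation as Ro
s=ctrl.read_state();q=s["orientation"];R=Ro.from_quat(np.r_[q[1:],q[0]]).as_matrix()
phi=np.arctan2(R[1,0],R[0,0]);p=s["tool_pos"]
print("t",round(s["time"],2),"tcp",np.round(p,1),"phi",round(phi,3),"F",np.round(s["ft_force"],1),"open",round(s["opening"],1),"grip",round(s["gripper_force"],1))
if len(sys.argv)>1:
    X,Y,a,Z=map(float,sys.argv[1:5]); print("slide",np.round(R.T@(np.array([X,Y,Z])-p),1),"yaw",round(phi-a,3))
E
python3 s.py 495 293.7 0.266 60
```

```text
time: 3.0
tool_pos: [473.4, 227.1, 204.0]
orientation: [0.0, 0.991, 0.135, 0.0]
ft_force: [0.7, 0.2, 0.2]
opening: 85.5
gripper_force: 0.0
t 3.0 tcp [473.4 227.1 204. ] phi 0.27 F [0.7 0.2 0.2] open 85.5 grip 0.0
slide [ 38.5 -58.5 144. ] yaw 0.004
```

```bash
python3 -m pendant '{"slide":[[20,-30,30],[38.5,-58.5,80],[38.5,-58.5,130],[38.5,-58.5,170],[38.5,-58.5,190],[38.5,-58.5,197],[38.5,-58.5,197],[38.5,-58.5,197],[38.5,-58.5,197],[38.5,-58.5,197],[38.5,-58.5,197]],"yaw":[0,0,0,0,0,0,0,0,0,0,0],"jaw":[1,1,1,1,1,1,1,0.3,0.3,0.3,0.3]}' 60
python3 s.py
python3 - <<'E'
from h import *
im=viewer.get_image("scene"); cv2.imwrite("pics/g1.png",cv2.resize(im["frame"][130:290,360:560,::-1],None,fx=4,fy=3.7,interpolation=3)[:592])
im=viewer.get_image("top"); l=viewer.silhouettes("magazine","top")
print([(round(r["conf"],2),r["pixels"].sum()) for r in l])
p,f=fit([(im,l[0]["pixels"].astype(float))],MAG,[527,-36,[.13]]); print(p,f)
im=viewer.get_image("scene"); m=grab("thick_cassette","scene",im,[497,297],20); p,f=fit([(im,m)],THICK,[497,294,[.266]]);print(p,f)
E
```

```text
time: 4.38
tool_pos: [495.0, 291.8, 8.1]
orientation: [-0.0, 0.991, 0.134, 0.001]
ft_force: [0.5, -0.4, 5.6]
opening: 49.4
gripper_force: 63.5
t 4.38 tcp [495.  291.8   8.1] phi 0.27 F [ 0.5 -0.4  5.6] open 49.4 grip 63.5
[(0.76, np.int64(4159))]
[ 5.22829854e+02 -3.64191855e+01  1.30185520e-01] 0.023485094927607975
[ 5.05804922e+02  3.01330844e+02 -1.08553945e-01] 0.4386816854401335
```

View pics/g1.png

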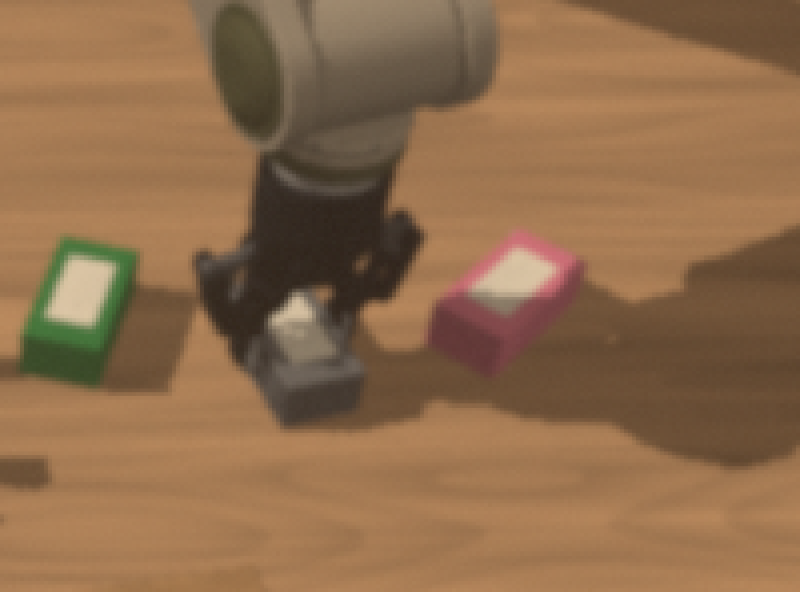

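The scene picture shows the grey thick cassette held mid-length between the fingers (crop ~(310,360)). The magazine's top-view fit (523,-36, 0.130) now agrees with the scene view. Lifting and carrying it over the mouth.

```bash
python3 s.py 523.5 -36.3 0.13 160
```

```text
t 4.62 tcp [495.  291.8   8.1] phi 0.27 F [-0.2  0.2  5.3] open 49.5 grip 63.5
slide [ -59.7  323.8 -152.1] yaw 0.14
```

```bash
python3 -m pendant '{"slide":[[0,0,-40],[0,0,-95],[-5,30,-150],[-16,85,-153],[-26,140,-153],[-37,200,-153],[-47,255,-153],[-54,295,-153],[-59.7,324,-153],[-59.7,324,-153],[-59.7,324,-153],[-59.7,324,-153]],"yaw":[0,0,0,0.05,0.1,0.14,0.14,0.14,0.14,0.14,0.14,0.14],"jaw":[0.3,0.3,0.3,0.3,0.3,0.3,0.3,0.3,0.3,0.3,0.3,0.3]}' 60
python3 s.py 523.5 -36.3 0.13 160
python3 - <<'E'
from h import *
im=viewer.get_image("scene"); cv2.imwrite("pics/g2.png",cv2.resize(im["frame"][110:290,210:410,::-1],None,fx=4,fy=3.3,interpolation=3)[:592])
E
```

```text
time: 6.12
tool_pos: [523.2, -35.8, 160.0]
orientation: [-0.0, 0.998, 0.065, -0.0]
ft_force: [-0.2, 0.9, -2.4]
opening: 49.1
gripper_force: 62.8
t 6.12 tcp [523.2 -35.8 160. ] phi 0.131 F [-0.2  0.9 -2.4] open 49.1 grip 62.8
slide [0.2 0.5 0. ] yaw 0.001
```

View pics/g2.png

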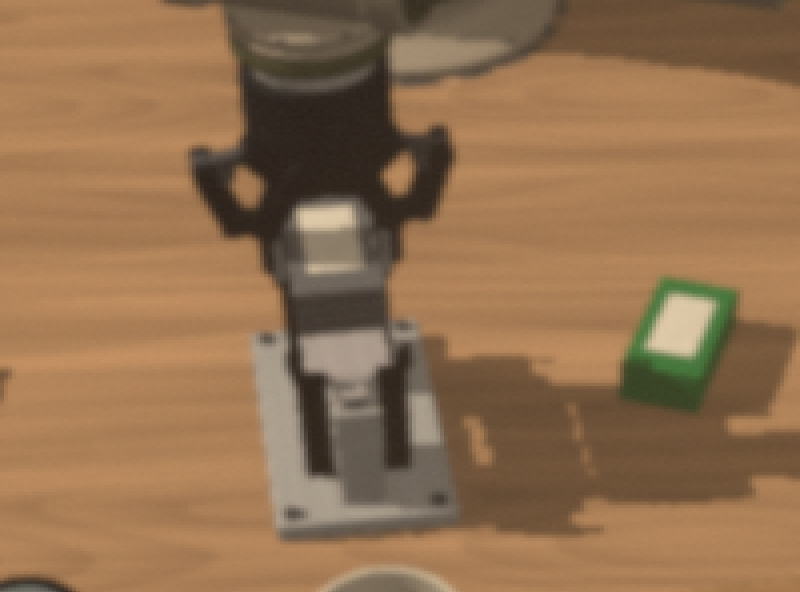

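```bash
python3 - <<'E'
from h import *
im=viewer.get_image("scene"); g=cv2.cvtColor(im["frame"],cv2.COLOR_RGB2GRAY).astype(np.float32)
K=np.array(im["camera_matrix"]);R=Rm(im)
def prof(org,phi,A,B,n=81,W=None):  # mean profile of points A..B (local), averaged over W
    c,s=np.cos(phi),np.sin(phi); out=0
    for w in W:
        P=np.linspace(A,B,n)+w; w3=P@np.array([[c,s,0],[-s,c,0],[0,0,1]])+org
        q=(w3-im["xyz"])@R@K.T; q=(q[:,:2]/q[:,2:]).astype(np.float32)
        out=out+cv2.remap(g,q[:,:1],q[:,1:],cv2.INTER_CUBIC)[:,0]
    return out/len(W)
def edge(name,org,phi,A,B,W,k):
    p=prof(org,phi,np.array(A,float),np.array(B,float),W=[np.array(w,float) for w in W]); t=np.linspace(A[k],B[k],81)
    d=np.gradient(p,t); i=np.argsort(-abs(d))[:1]; print(name,[(round(t[j],1),round(d[j],1)) for j in i],np.round(p[::8]))
o=[523.2,-35.8,152]
ys=[[0,y,0] for y in range(-15,16,3)]
edge("cas top front x (48)",o,.131,[40,0,40],[56,0,40],ys,0)
edge("cas front bottom z (0)",o,.131,[48,0,-8],[48,0,12],ys,2)
zs=[[0,0,z] for z in range(18,36,3)]
edge("cas front +y (25)",o,.131,[48,15,0],[48,33,0],zs,1)
edge("cas front -y (-25)",o,.131,[48,-33,0],[48,-15,0],zs,1)
m=[525.8,-36.3,0]
yy=[[0,y,0] for y in range(-40,41,4)]
edge("mag base top front x 95",m,.128,[87,0,18],[103,0,18],yy,0)
xx=[[x,0,0] for x in range(-20,80,5)]
edge("mag base +y 52.5",m,.128,[0,44,18],[0,61,18],xx,1)
edge("mag base -y",m,.128,[0,-61,18],[0,-44,18],xx,1)
edge("mag post outer front -y(-34)?",m,.128,[57,-42,121],[57,-20,121],[[0,0,0]],1)
edge("mag post outer front +y(34)?",m,.128,[57,20,121],[57,42,121],[[0,0,0]],1)
zs=[[0,0,z] for z in range(30,100,5)]
edge("tower +y(13)",m,.128,[85,5,0],[85,21,0],zs,1)
edge("tower -y(13)",m,.128,[85,-21,0],[85,-5,0],zs,1)
E
```

```text
cas top front x (48) [(np.float64(51.2), np.float32(-5.0))] [104. 104. 104. 103. 101.  97.  91.  84.  76.  69.  65.]
cas front bottom z (0) [(np.float64(1.2), np.float32(-11.4))] [159. 155. 147. 133. 112.  90.  73.  62.  60.  60.  61.]
cas front +y (25) [(np.float64(23.6), np.float32(15.2))] [ 62.  62.  63.  73.  94. 118. 132. 138. 140. 139. 139.]
cas front -y (-25) [(np.float64(-31.9), np.float32(-18.3))] [99. 68. 51. 54. 60. 61. 61. 61. 61. 62. 62.]
mag base top front x 95 [(np.float64(96.2), np.float32(-8.3))] [138. 142. 144. 142. 136. 126. 114. 103.  96.  92.  91.]
mag base +y 52.5 [(np.float64(51.6), np.float32(-7.6))] [130. 130. 128. 123. 113. 100.  92.  88.  87.  87.  87.]
mag base -y [(np.float64(-52.5), np.float32(5.1))] [137. 137. 137. 138. 143. 151. 158. 161. 161. 160. 159.]
mag post outer front -y(-34)? [(np.float64(-31.6), np.float32(-24.9))] [159. 160. 161. 155. 132.  89.  53.  41.  40.  41.  41.]
mag post outer front +y(34)? [(np.float64(29.6), np.float32(12.2))] [ 42.  42.  41.  43.  57.  79.  95. 102. 104. 103.  96.]
tower +y(13) [(np.float64(13.2), np.float32(-5.0))] [91. 92. 92. 90. 86. 80. 73. 69. 68. 68. 68.]
tower -y(13) [(np.float64(-16.6), np.float32(5.8))] [ 91.  91.  96. 104. 111. 110. 104.  97.  94.  93.  92.]
```

```bash
python3 -m pendant '{"slide":[[0.7,0,15],[0.7,0,28],[0.7,0,34],[0.7,0,37],[0.7,0,37]],"yaw":[0,0,0,0,0],"jaw":[0.3,0.3,0.3,0.3,0.3]}' 60
python3 s.py
```

```text
time: 6.85
tool_pos: [523.9, -35.7, 123.0]
orientation: [-0.001, 0.998, 0.065, 0.0]
ft_force: [0.3, 4.7, -2.0]
opening: 49.2
gripper_force: 63.3
t 6.85 tcp [523.9 -35.7 123. ] phi 0.13 F [ 0.3  4.7 -2. ] open 49.2 grip 63.3
```

```bash
python3 -m pendant '{"slide":[[0,-0.6,3],[0,-0.6,6],[0,-0.6,9],[0,-0.6,9]],"yaw":[0,0,0,0],"jaw":[0.3,0.3,0.3,0.3]}' 80
python3 s.py
```

```text
time: 7.35
tool_pos: [524.3, -35.5, 114.4]
orientation: [-0.0, 0.998, 0.065, 0.001]
ft_force: [-0.1, 6.6, 4.1]
opening: 48.8
gripper_force: 87.6
t 7.35 tcp [524.3 -35.5 114.4] phi 0.13 F [-0.1  6.6  4.1] open 48.8 grip 87.6
```

```bash
python3 -m pendant '{"slide":[[0,-0.8,6],[0,-0.8,14],[0,-0.8,22],[0,-0.8,30],[0,-0.8,36],[0,-0.8,40],[0,-0.8,40]],"yaw":[0,0,0,0,0,0,0],"jaw":[0.3,0.3,0.3,0.3,0.3,0.3,0.3]}' 100
python3 s.py
```

```text
time: 8.22
tool_pos: [524.4, -35.4, 74.7]
orientation: [0.0, 0.998, 0.065, 0.001]
ft_force: [-1.4, 2.3, 7.3]
opening: 48.8
gripper_force: 103.6
t 8.22 tcp [524.4 -35.4  74.7] phi 0.13 F [-1.4  2.3  7.3] open 48.8 grip 103.6
```

```bash
python3 -m pendant '{"slide":[[0,0,4],[0,0,8],[0,0,11],[0,0,12.5],[0,0,12.5]],"yaw":[0,0,0,0,0],"jaw":[0.3,0.3,0.3,0.3,0.3]}' 100
python3 s.py
python3 - <<'E'
from h import *
for c in ("scene","top"):
    im=viewer.get_image(c); cv2.imwrite(f"pics/l1{c}.png",im["frame"][...,::-1])
a=cv2.imread("pics/l1scene.png")[120:290,220:380]; cv2.imwrite("pics/l1.png",cv2.resize(a,None,fx=3.5,fy=3.5,interpolation=3))
E
```

```text
time: 8.85
tool_pos: [524.4, -35.4, 62.7]
orientation: [0.0, 0.998, 0.065, 0.001]
ft_force: [-2.9, 3.8, 12.8]
opening: 48.6
gripper_force: 104.4
t 8.85 tcp [524.4 -35.4  62.7] phi 0.13 F [-2.9  3.8 12.8] open 48.6 grip 104.4
```

View pics/l1.png

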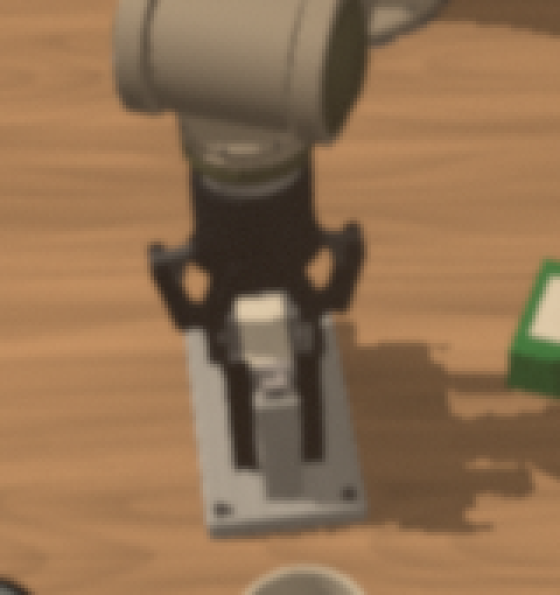

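```bash
python3 -m pendant '{"slide":[[0,0,-3],[0,0,-5.5],[0,0,-6],[0,0,-6]],"yaw":[0,0,0,0],"jaw":[0.3,0.3,0.3,0.3]}' 100
python3 s.py
```

```text
time: 9.45
tool_pos: [524.4, -35.4, 68.3]
orientation: [0.0, 0.998, 0.065, 0.001]
ft_force: [-1.5, 2.1, 7.8]
opening: 48.5
gripper_force: 103.5
t 9.45 tcp [524.4 -35.4  68.3] phi 0.13 F [-1.5  2.1  7.8] open 48.5 grip 103.5
```

```bash
python3 -m pendant '{"slide":[[0,0,-1],[0,0,-2],[0,0,-2]],"yaw":[0,0,0],"jaw":[0.3,0.3,0.3]}' 100
python3 s.py
```

```text
time: 9.82
tool_pos: [524.3, -35.4, 68.6]
orientation: [0.0, 0.998, 0.065, 0.0]
ft_force: [5.5, 1.5, -10.5]
opening: 48.6
gripper_force: 106.0
t 9.82 tcp [524.3 -35.4  68.6] phi 0.13 F [  5.5   1.5 -10.5] open 48.6 grip 106.0
```

Pulled up, the cassette is held at top ≈100 mm (force −10 N), so both catches have it. Releasing and withdrawing.

```bash
python3 -m pendant '{"slide":[[0,0,1.5],[0,0,1.5],[0,0,1.5],[0,0,1.5],[0,0,-30],[0,0,-70],[0,0,-120],[0,0,-140],[0,0,-140]],"yaw":[0,0,0,0,0,0,0,0,0],"jaw":[0.3,1,1,1,1,1,1,1,1]}' 60
python3 s.py 494 -303.5 -0.08 100
python3 - <<'E'
from h import *
im=viewer.get_image("scene")
m=grab("thin_cassette","scene",im,[494,-303],10); print(fit([(im,m)],THIN,[494,-303,[-.08]]))
E
```

```text
time: 10.95
tool_pos: [524.2, -35.4, 210.6]
orientation: [0.001, 0.998, 0.065, 0.001]
ft_force: [-0.7, -0.8, 0.4]
opening: 85.4
gripper_force: 0.0
t 10.95 tcp [524.2 -35.4 210.6] phi 0.13 F [-0.7 -0.8  0.4] open 85.4 grip 0.0
slide [-65.  261.8 110.8] yaw 0.21
(array([ 4.95262629e+02, -3.01989293e+02, -3.16119558e-02]), np.float64(0.13009510696346158))
```

```bash
python3 -m pendant '{"slide":[[-14,56,0],[-28,112,20],[-42,168,50],[-56,224,80],[-64,260,110],[-64,260,140],[-64,260,140]],"yaw":[0,0.07,0.14,0.21,0.21,0.21,0.21],"jaw":[1,1,1,1,1,1,1]}' 60
python3 s.py 494.8 -301.5 -0.08 1
python3 -m pendant '{"slide":[[0,0,35],[0,0,55],[0,0,64],[0,0,68.5],[0,0,69],[0,0,69],[0,0,69],[0,0,69],[0,0,69]],"yaw":[0,0,0,0,0,0,0,0,0],"jaw":[1,1,1,1,1,0.3,0.3,0.3,0.3]}' 60
python3 s.py
python3 - <<'E'
from h import *
for c in ("scene","top"):
    im=viewer.get_image(c); cv2.imwrite(f"pics/t1{c}.png",im["frame"][...,::-1])
a=cv2.imread("pics/t1scene.png")[120:280,130:360]; cv2.imwrite("pics/t1.png",cv2.resize(a,None,fx=3.4,fy=3.4,interpolation=3))
E
```

```text
time: 11.92
tool_pos: [492.5, -300.4, 66.3]
orientation: [-0.002, 0.999, -0.04, -0.003]
ft_force: [0.0, 0.1, 0.7]
opening: 85.2
gripper_force: 0.0
t 11.93 tcp [ 492.5 -300.4   66.3] phi -0.081 F [0.  0.1 0.7] open 85.2 grip 0.0
slide [ 2.8  1.2 65.3] yaw -0.001
time: 13.05
tool_pos: [494.4, -301.6, 1.3]
orientation: [0.0, 0.999, -0.04, 0.001]
ft_force: [-1.0, 0.5, 5.9]
opening: 48.8
gripper_force: 62.8
t 13.05 tcp [ 494.4 -301.6    1.3] phi -0.08 F [-1.   0.5  5.9] open 48.8 grip 62.8
```

View pics/t1.png

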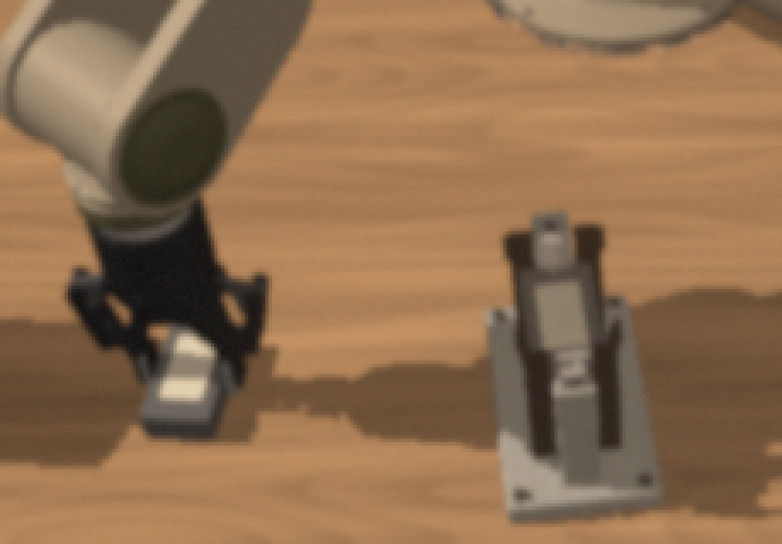

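The picture shows the thick cassette latched level in the column (~(560,310)) and the thin one held centrally (~(180,390)). Lifting and carrying it to the mouth.

```bash
python3 s.py 524.1 -35.2 0.13 155
python3 -m pendant '{"slide":[[0,0,-40],[0,0,-95],[0,-5,-150],[2,-50,-154],[3,-105,-154],[4,-160,-154],[6,-210,-154],[7,-245,-154],[8.3,-267.9,-154],[8.3,-267.9,-154],[8.3,-267.9,-154]],"yaw":[0,0,0,-0.07,-0.14,-0.21,-0.21,-0.21,-0.21,-0.21,-0.21],"jaw":[0.3,0.3,0.3,0.3,0.3,0.3,0.3,0.3,0.3,0.3,0.3]}' 60
python3 s.py 524.1 -35.2 0.13 118
```

```text
t 13.15 tcp [ 494.4 -301.6    1.3] phi -0.08 F [-0.   0.6  5.7] open 48.8 grip 62.8
slide [   8.5 -267.8 -153.9] yaw -0.21
time: 14.52
tool_pos: [523.7, -35.6, 154.5]
orientation: [0.0, 0.998, 0.065, -0.0]
ft_force: [-0.8, 0.1, -0.7]
opening: 49.1
gripper_force: 62.6
t 14.53 tcp [523.7 -35.6 154.5] phi 0.13 F [-0.8  0.1 -0.7] open 49.1 grip 62.6
slide [ 0.4 -0.3 36.5] yaw -0.0
```

```bash
python3 -m pendant '{"slide":[[0.4,-0.4,15],[0.4,-0.4,28],[0.4,-0.4,35],[0.4,-0.4,40],[0.4,-0.4,40]],"yaw":[0,0,0,0,0],"jaw":[0.3,0.3,0.3,0.3,0.3]}' 80
python3 -m pendant '{"slide":[[0,0,3],[0,0,6],[0,0,8],[0,0,8]],"yaw":[0,0,0,0],"jaw":[0.3,0.3,0.3,0.3]}' 100
python3 s.py
```

```text
time: 15.15
tool_pos: [524.1, -34.6, 114.3]
orientation: [-0.0, 0.998, 0.065, -0.0]
ft_force: [-0.5, -0.0, -1.2]
opening: 48.5
gripper_force: 88.0
time: 15.65
tool_pos: [524.9, -34.7, 107.5]
orientation: [0.001, 0.998, 0.065, 0.001]
ft_force: [-0.3, -0.2, 5.1]
opening: 47.8
gripper_force: 108.6
t 15.65 tcp [524.9 -34.7 107.5] phi 0.13 F [-0.3 -0.2  5.1] open 47.8 grip 108.6
```

```bash
python3 -m pendant '{"slide":[[0,0,5],[0,0,11],[0,0,17],[0,0,22],[0,0,25],[0,0,25]],"yaw":[0,0,0,0,0,0],"jaw":[0.3,0.3,0.3,0.3,0.3,0.3]}' 110
python3 s.py
python3 -m pendant '{"slide":[[0,0,4],[0,0,7.5],[0,0,10.5],[0,0,10.5]],"yaw":[0,0,0,0],"jaw":[0.3,0.3,0.3,0.3]}' 110
python3 s.py
```

```text
time: 16.4
tool_pos: [524.9, -34.8, 82.8]
orientation: [0.001, 0.998, 0.065, 0.001]
ft_force: [-2.9, -0.4, 10.2]
opening: 47.8
gripper_force: 114.3
t 16.4 tcp [524.9 -34.8  82.8] phi 0.13 F [-2.9 -0.4 10.2] open 47.8 grip 114.3
time: 16.9
tool_pos: [525.0, -34.8, 72.5]
orientation: [0.001, 0.998, 0.065, 0.001]
ft_force: [-3.5, -0.1, 14.6]
opening: 47.6
gripper_force: 114.6
t 16.9 tcp [525.  -34.8  72.5] phi 0.13 F [-3.5 -0.1 14.6] open 47.6 grip 114.6
```

```bash
python3 -m pendant '{"slide":[[0,0,-3],[0,0,-6],[0,0,-7],[0,0,-7]],"yaw":[0,0,0,0],"jaw":[0.3,0.3,0.3,0.3]}' 110
python3 s.py
```

```text
time: 17.4
tool_pos: [524.9, -34.8, 77.9]
orientation: [0.0, 0.998, 0.065, 0.001]
ft_force: [4.4, -1.8, -3.8]
opening: 47.7
gripper_force: 116.7
t 17.4 tcp [524.9 -34.8  77.9] phi 0.13 F [ 4.4 -1.8 -3.8] open 47.7 grip 116.7
```

```bash
python3 -m pendant '{"slide":[[0,0,1],[0,0,1],[0,0,1],[0,0,1],[0,0,-30],[0,0,-70],[0,0,-120],[0,0,-140],[0,0,-140]],"yaw":[0,0,0,0,0,0,0,0,0],"jaw":[0.3,1,1,1,1,1,1,1,1]}' 60
python3 s.py
python3 -m pendant '{"slide":[[-30,50,0],[-60,100,0],[-60,150,0],[-60,200,0],[-60,200,0]],"yaw":[0,0,0,0,0],"jaw":[1,1,1,1,1]}'
python3 - <<'E'
from h import *
for c in ("scene","top"):
    im=viewer.get_image(c); cv2.imwrite(f"pics/e{c}.png",im["frame"][...,::-1])
a=cv2.imread("pics/escene.png")[170:290,240:360]; b=cv2.imread("pics/etop.png")[220:340,310:430]
cv2.imwrite("pics/e.png",np.hstack([cv2.resize(v,(395,395),interpolation=3) for v in (a,b)]))
E
```

```text
time: 18.52
tool_pos: [524.4, -34.5, 219.0]
orientation: [0.0, 0.998, 0.065, 0.001]
ft_force: [0.1, 0.8, 0.3]
opening: 85.2
gripper_force: 0.0
t 18.52 tcp [524.4 -34.5 219. ] phi 0.13 F [0.1 0.8 0.3] open 85.2 grip 0.0
time: 19.15
tool_pos: [490.0, -243.2, 215.7]
orientation: [-0.001, 0.998, 0.063, -0.001]
ft_force: [0.6, -0.5, -0.0]
opening: 85.2
gripper_force: 0.0
```

View pics/e.png

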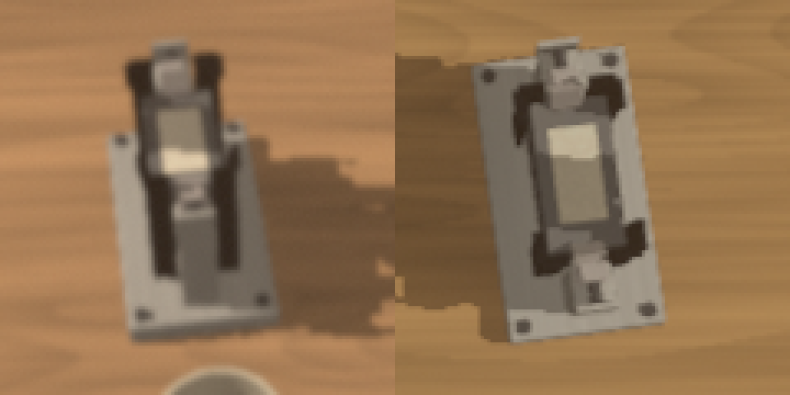

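Both catch noses overlap the cassette's ends in the column (right crop, ~(568,95) and ~(588,265)), and it sits level and centred. The arm is clear, so I'm handing in.

```bash
python3 -m pendant '{"slide":[[0,0,0],[0,0,0]],"yaw":[0,0],"jaw":[1,1]}'; python3 -c "
from cell import ctrl
print(ctrl.job_done())"
```

```text
time: 19.5
tool_pos: [490.6, -239.6, 218.0]
orientation: [-0.0, 0.998, 0.065, -0.0]
ft_force: [0.3, -0.5, 0.3]
opening: 85.5
gripper_force: 0.0
the job is handed in; nothing more can be done
None
```

I latched and released the thick cassette, then latched the thin one on top of it, left the carton, lens and mug alone, and handed the job in at 19.5 s; the hand-in returned no verdict.

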